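# Set the leaf-laying jig: spacer out, angle dial to its mark, length pointer to its mark

### The arm

A 6-joint arm with a two-finger parallel gripper is mounted at the origin on the work surface. World frame = base frame: x ahead of the robot, y to its left, z up, the work surface at z = 0. Lengths are in m, angles in degrees, forces in N, time in s.
With the tool pointing down it reaches from about 0.35 to 0.875 m from the base axis. Payload 4.2 kg.
Tool frame: the origin (TCP) lies between the finger pads, 19 mm behind the fingertips; this is the grasp point; z points along the fingers, y is the line along which they close (so a half turn about z gives the same grasp; the last joint's range is limited). The gripper opens to 87 mm and grips with 3 to 60 N. Pads are 19 mm wide; open, the fingers measure 117 mm over their backs; the gripper's body (75 mm by 190 mm) begins 51 mm behind the grasp point.
Start: joints at [83.514, 22.042, 0.453, 0, -68.411, -14.817], TCP at [0.227, 0.582, 0.241] pointing down, gripper open.
Joint ranges: [-179.83, 179.83], [-69.29, 118.12], [-61.27, 80.66], [-181.25, 117.63], [-171.15, -9.14], [-177.46, 177.46]. Speed limits (degrees/s): [159.86, 159.86, 180, 180, 180, 180].

### API

Orientations are given as a 3x3 rotation matrix whose columns are the frame's x, y, z axes.
In Python, from station import r gives the robot as it stands.
- The arm moves only by the tool jog_arm, never from a script. Its argument "plan" is text: rows parted by semicolons, each of 7 numbers parted by spaces: the shift along the tool's x, y, z normalised to -1 to 1, where 1 is 0.025 m, then the turn, a rotation vector about the tool's x, y, z normalised to -1 to 1, where 1 is 8 degrees, then the closure, from -1 (fully open) to 1 (shut). A call has exactly 10 rows; each row shifts and turns the commanded pose from where the row before left it, along the tool's axes as they then stand; what a row does not reach is not made up. A row lasts 1/10 s, in which the tool goes at most 50 mm and 8.59 degrees, less where a joint would pass 70% of its speed; a pose out of reach is approached as far as the arm can. A call with a number of a shift or a turn outside -1 to 1 is refused whole. A call with a gripper value outside its range is refused whole. The fingers move at their own pace and stop on an object; the grip force is fixed at half the most. Time passes only in rows, so rows that do not move let the fingers close, or fill a call up. It gives the time, the measured TCP pose, the force, the opening and the grip force at its end, in the units of the state.
- r.sense(): the state, without advancing time (a new reading comes with each control period).
- r.capture(name): name is "scene" or "top" or "wrist"; returns (picture, depth): 420x560x3 uint8, red, green, blue; 420x560 float32, m along the optical axis (not along the pixel's ray), 0 where there is no reading.
- r.get_calibration(name): a dict with "mtx" (3x3 intrinsics, pixels), "distortion" ([k1, k2, p1, p2, k3] as OpenCV has them; the pictures are not rectified), "extrinsics" (4x4, takes a point from camera to world coordinates). Camera axes: x right, y up, looking along -z (the intrinsics and any distortion apply to the point x, -y, -z); pixel columns grow to the right and rows downward; lengths in m; the calibration is good to about 2 mm. A picture is of the moment at which its call begins: read the wrist's pose just before it. get_calibration takes no time and is no camera call; for the wrist camera it gives the pose at the moment of the call.
- r.finish_job(): hands the job in; it is judged then, once.
The state is a dict: "time_s": time; "joints": joint angles; "joint_velocities": joint speeds; "effort": joint torques, N m; "tcp_pos": TCP position; "ee_rot": TCP orientation; "wrist_force": force on the tool from outside, world axes, zero at the start; "moment": the same for the moment, N m; "gripper_width": opening from 0.0 (shut) to 1.0 (fully open); "gripper_force": force on a finger pad.
Only numpy, scipy, OpenCV 4.12 (cv2) and the standard library are available. Lean on these libraries where they do the work, as an engineer would, in place of code of your own. Each camera call takes 0.05 s, during which the arm holds its last target. There are 200 camera calls.

### The job

Set up the leaf-laying jig for the next crest. First lift the blue spacer block off the jig's rail and lay it flat in the wooden tray without dropping it; then turn the black angle dial until its gold needle points at the red mark on the ring; last, wind the red handwheel until the black pointer of the green carriage lines up with the red length mark, moving the carriage by the handwheel only, not by pushing it. Leave the dial and the pointer on their marks, and do not knock or shift the jar and the tin standing on the jig, or the paste pot, the rosette and the crest around it.

Things in the scene. Friction and masses are not known exactly. Their poses are not given: they have to be found in the camera images.
- jig: Fixed plywood jig, 240 (x) x 360 (y) x 15 mm thick, turned up to 0.3 rad; origin at the centre of its underside. In its frame (mm): angle dial axis at (-20, 100), handwheel axis at (-45, -100), steel rail 24 wide, 4 high along y at x = 70 (y = -175 to 5) with the green carriage at its -y end; flat white scale strip beyond the rail, x = 93 to 113.
- index_ring: Fixed flat navy-blue ring plate with white ticks under the angle dial, 144 mm across, 3 mm thick, lying on the jig plate concentric with the dial; origin at its centre underside. Its x axis points from the dial axis to the red mark, an oblong 9 mm wide on its top face near the rim.
- index_mark (a point): Inner end of the red mark on the ring, 59 mm from the dial axis: where the needle tip must point.
- dial (a joint): Angle dial, rad: black knob with a bar grip 66 mm long, 16 mm wide, its sides free from 25 to 64 mm (top) above the bench. 0 = needle along the jig's +x; grows counter-clockwise seen from above; stops at -1.7 and 1.7; friction about 0.06 N m, stays where left. Starts clockwise of the mark by 0.6 to 1.8 rad.
- dial_grip (a point): Point on the dial's vertical axis, 50 mm above the bench, in the bar: the height for the TCP when gripping across the bar's 16 mm width from above. The bar runs along the needle's direction.
- needle_tip (a point): Tip of the dial's gold needle, 58 mm from the dial axis, 22 mm above the bench. The needle turns with the dial and extends the bar's line; the end of the bar with the white line is the needle's end.
- wheel (a joint): Handwheel, rad: a red round fluted knob 52 mm in diameter, its side free from 21 mm to 57 mm above the bench and its top at 62 mm. It grows clockwise seen from above; stops at 0 and 2.4; about 0.15 N m of friction, stays where left. It moves the carriage 30 mm per rad towards the jig's +y (clockwise seen from above = +y).
- wheel_grip (a point): Point on the handwheel's vertical axis, 50 mm above the bench: height for the TCP when gripping the wheel across its diameter from above, at any yaw.
- pointer_tip (a point): Tip of the black pointer of the green carriage (carriage 34 x 28 mm, 22 mm high on the rail, centred about 29 mm to the jig's -x of the tip). It slides along the jig's y with the handwheel. The spacer stands 6 to 26 mm ahead of the carriage, in its way.
- length_mark: Flat red length mark, 18 x 5 mm, on the white scale strip just beyond the pointer's tip. Origin at its middle line, at the end nearest the rail; axes parallel to the jig's. The pointer is on the mark when both have the same jig-y coordinate. It lies 28 to 60 mm to the jig's +y of the pointer at the start.
- spacer: Loose blue spacer block with a yellow stripe on top, 36 (x) x 80 (y) x 40 (z) mm, 80 to 170 g; origin at the centre of its underside, which lies at first on the rail, 19 mm above the bench, its length along the jig's y. Grip it across its 36 mm width.
- spacer_mid (a point): Centre of the spacer block, 20 mm above its underside.
- tray: Open wooden tray, fixed to the bench, 200 (x) x 150 (y) x 28 mm high with 5 mm walls and floor; origin at the centre of its underside. It stands on the left or the right of the jig (the crest takes the other side).
- glue_jar: Bystander standing on the jig: whitish jar with a white lid and an ochre band, 60 mm diameter, 90 mm high (top 105 mm above the bench), close to the spacer's +y end. Origin under its centre.
- bead_tin: Bystander standing on the jig between dial and handwheel on the robot's side: steel tin with a broad red band, 54 mm diameter, 85 mm high (top 100 mm above the bench). Origin under its centre.
- paste_pot: Bystander: ochre paste pot with a white lid and a pale band, 90 mm diameter, 140 mm high, on the bench beyond the jig. Origin under its centre.
- rosette: Bystander: gilded five-leaf rosette, about 140 mm across, 14 mm high, on the bench beyond the jig.
- crest: Bystander: gilded crest, a round boss with seven leaves, about 170 mm across, up to 42 mm high, on the other side of the jig from the tray.
- carriage: The green carriage on the rail, 34 (x) x 28 (y) x 22 mm; origin at the centre of its underside on the rail, 19 mm above the bench. Do not push it.
Not all that is in view belongs to the job. Of the things shaped like the spacer, the blue one is meant. Leave any grey look-alike of the tray alone.

How it is judged:
By the outcome, as a careful person would: the job done as asked, in the order asked, and still so for the second after the job is handed in, with the robot touching nothing.
It also fails if it takes over 72 s, if anything falls off the work surface, if the arm or the gripper's body presses on something with over 40 N, if the wrist force passes 120 N, or if a joint passes its speed limit or range.

## Working session

There is one attempt and no reset: what is moved stays moved. The work goes in short steps, Python scripts to look and compute and a tool call to move; the robot and the scene stay as the last step left them, time stands still between calls to the robot, and variables do not carry over. Pictures are saved under pics/ and viewed, at most 10 in all, crops included, and the job is handed in when it is done.

Besides the shell and the picture viewer there is one more tool, called after ">>>" as name(argument=value, ...) on one line, values as JSON. jog_arm: Moves the arm, as the interface text tells. Scaled input: -1 to 1 covers 0.025 m each way for a shift and 8 degrees each way for a turn. Its arguments: {"type":"object","properties":{"plan":{"type":"string"}},"required":["plan"]}

```bash
ls; mkdir -p pics
cat > h.py <<'E'
import numpy as np, cv2
from station import r
def save(n,img): cv2.imwrite(f'pics/{n}.png',img[:,:,::-1])
E
python3 - <<'E'
from h import *
for n in ['scene','top']:
    c=r.get_calibration(n); p,d=r.capture(n); save(n,p); np.savez(f'{n}.npz',p=p,d=d,**{k:np.array(v) for k,v in c.items()})
    print(n,np.round(np.array(c['mtx']),1).tolist(),np.round(c['distortion'],4),np.round(c['extrinsics'],3).tolist(),(d==0).mean())
s=r.sense();print(s['time_s'],s['tcp_pos'],np.round(s['ee_rot'],3).tolist(),s['wrist_force'],s['gripper_width'])
E
```

```text
pics
scene [[482.2, 0.0, 280.2], [0.0, 482.2, 198.8], [0.0, 0.0, 1.0]] [-0.0245  0.      0.      0.      0.    ] [[0.824, -0.404, 0.397, 1.129], [0.566, 0.611, -0.553, -0.662], [-0.02, 0.681, 0.732, 1.078], [0.0, 0.0, 0.0, 1.0]] 0.0040178571428571425
top [[464.7, 0.0, 284.7], [0.0, 464.7, 220.4], [0.0, 0.0, 1.0]] [-0.0872  0.      0.      0.      0.    ] [[0.006, 0.989, -0.145, 0.376], [-1.0, 0.007, 0.002, 0.132], [0.003, 0.145, 0.989, 1.494], [0.0, 0.0, 0.0, 1.0]] 0.003996598639455782
0.1 [0.22687236 0.58185346 0.24029565] [[0.932, -0.363, -0.001], [-0.363, -0.932, -0.002], [0.0, 0.002, -1.0]] [-0.28903188  0.53652776 -1.04918666] 0.9997195098221888
```

View pics/top.png

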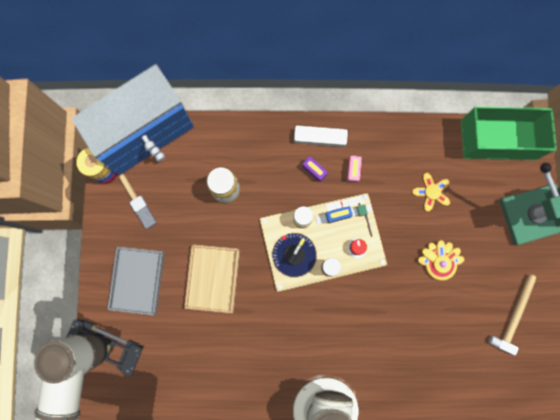

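View pics/scene.png

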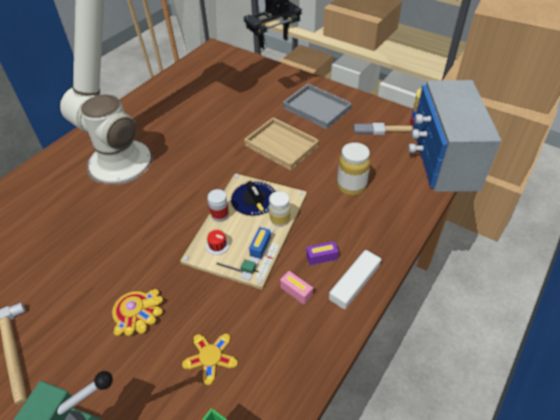

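Top view: blue spacer at (340,214) on the jig's rail, dial at (294,255), wheel (359,246), carriage (362,210), wooden tray (212,280), grey look-alike tray (135,281). Spacer-shaped candidates are blue (340,214), purple (315,169) and pink (355,168). Only the blue one is on the rail with a yellow stripe. I'll measure coarsely, then bring in the wrist camera.

```bash
cat >> h.py <<'E'
def ray(c,uv):
    uv=np.asarray(uv,float).reshape(-1,1,2)
    n=cv2.undistortPoints(uv,np.array(c['mtx']),np.array(c['distortion'])).reshape(-1,2)
    E=np.array(c['extrinsics']); d=np.c_[n[:,0],-n[:,1],-np.ones(len(n))]@E[:3,:3].T
    return E[:3,3],d
def plane(c,uv,z):
    o,d=ray(c,uv); return o+d*((z-o[2])/d[:,2])[:,None]
def tri(c1,u1,c2,u2):
    o1,d1=ray(c1,u1);o2,d2=ray(c2,u2);out=[]
    for a,b in zip(d1,d2):
        t=np.linalg.lstsq(np.c_[a,-b],o2-o1,rcond=None)[0]
        p,q=o1+a*t[0],o2+b*t[1]; out.append(np.r_[(p+q)/2,np.linalg.norm(p-q)])
    return np.array(out)
def proj(c,P):
    E=np.array(c['extrinsics']); q=(np.atleast_2d(P)-E[:3,3])@E[:3,:3]; q=q*[1,-1,-1]
    return cv2.projectPoints(q.reshape(-1,1,3),np.zeros(3),np.zeros(3),np.array(c['mtx']),np.array(c['distortion']))[0].reshape(-1,2)
def mask(p,lo,hi):
    m=cv2.inRange(cv2.cvtColor(p,cv2.COLOR_RGB2HSV),np.array(lo),np.array(hi)); return m
def blobs(m,amin=15):
    cs=cv2.findContours(m,cv2.RETR_EXTERNAL,cv2.CHAIN_APPROX_NONE)[0]
    cs=[c for c in cs if cv2.contourArea(c)>=amin]; return sorted(cs,key=cv2.contourArea,reverse=True)
def load(n): return dict(np.load(f'{n}.npz'))
def shot(n,f):
    c=r.get_calibration(n); p,d=r.capture(n); save(f,p)
    np.savez(f'{f}.npz',p=p,d=d,**{k:np.array(v) for k,v in c.items()}); return load(f)
E
python3 - <<'E'
from h import *
T=load('top');S=load('scene')
names={'spacer':((340,214),(260,241)),'wheel':((359,246),(217,238)),'dialcap':((294,252),(255,196)),'tray':((212,280),(282,142)),'jar':((304,217),(279,202)),'tin':((331,266),(218,200))}
for k,(a,b) in names.items(): print(k,tri(T,[a],S,[b]).round(3))
print('jig corners',plane(T,[(262,217),(371,197),(384,263),(276,288)],0.015).round(3).tolist())
print('tray corners',plane(T,[(191,246),(238,249),(233,312),(186,308)],0.028).round(3).tolist())
c=r.get_calibration('wrist');s=r.sense();R=np.array(s['ee_rot']);E=np.array(c['extrinsics'])
print((R.T@(E[:3,3]-s['tcp_pos'])).round(3),(R.T@E[:3,:3]).round(2).tolist(),np.array(c['mtx']).round(0).tolist(),c['distortion'])
E
```

```text
spacer [[ 0.611 -0.044  0.048  0.003]]
wheel [[ 0.51  -0.102  0.052  0.003]]
dialcap [[0.49  0.099 0.029 0.001]]
tray [[0.404 0.361 0.012 0.007]]
jar [[0.595 0.072 0.089 0.004]]
tin [[ 0.445 -0.012  0.083  0.001]]
jig corners [[0.604, 0.202, 0.015], [0.672, -0.151, 0.015], [0.458, -0.188, 0.015], [0.377, 0.155, 0.015]]
tray corners [[0.507, 0.426, 0.028], [0.499, 0.276, 0.028], [0.302, 0.288, 0.028], [0.313, 0.436, 0.028]]
[ 0.081  0.001 -0.143] [[-0.0, 0.96, 0.3], [1.0, 0.0, -0.0], [-0.0, 0.3, -0.96]] [[319.0, 0.0, 277.0], [0.0, 319.0, 210.0], [0.0, 0.0, 1.0]] [0.01041027 0.         0.         0.         0.        ]
```

>>> jog_arm(plan="1 0.9 0 0 0 0 -1;1 0.9 0 0 0 0 -1;1 0.9 0 0 0 0 -1;1 0.9 0 0 0 0 -1;1 0.9 0 0 0 0 -1;1 0.9 0 0 0 0 -1;1 0.9 0 0 0 0 -1;1 0.9 0 0 0 0 -1;1 0.9 0 0 0 0 -1;1 0.9 0 0 0 0 -1")

```text
time_s: 1.1
tcp_pos: [0.3784, 0.2803, 0.241]
ee_rot: [[0.932, -0.363, -0.0], [-0.363, -0.932, -0.0], [-0.0, 0.001, -1.0]]
wrist_force: [0.9, 0.4, 0.2]
gripper_width: 1.006
gripper_force: 0.0
```

>>> jog_arm(plan="1 0.9 0 0 0 0 -1;1 0.9 0 0 0 0 -1;1 0.9 0 0 0 0 -1;1 0.9 0 0 0 0 -1;1 0.9 0 0 0 0 -1;1 0.9 0 0 0 0 -1;1 0.9 0 0 0 0 -1;1 0.9 0 0 0 0 -1;1 0.9 0 0 0 0 -1;0 0 0 0 0 0 -1")

```text
time_s: 2.1
tcp_pos: [0.5151, 0.0087, 0.2405]
ee_rot: [[0.93, -0.367, -0.001], [-0.367, -0.93, -0.001], [-0.001, 0.001, -1.0]]
wrist_force: [-0.7, 1.0, -0.9]
gripper_width: 0.999
gripper_force: 0.0
```

```bash
python3 -c "
from h import *
shot('wrist','w1');s=r.sense();print(s['time_s'],s['tcp_pos'],np.round(s['joints'],1))"
```

```text
2.15 [0.51439843 0.00991394 0.24047163] [ 19.2  11.3 -14.9  -0.  -63.9  49.3]
```

>>> jog_arm(plan="0 0 0 0 0 0.8 -1;0 0 0 0 0 0.8 -1;0 0 0 0 0 0.8 -1;0 0 0 0 0 0.8 -1;0 0 0 0 0 0.8 -1;0 0 0 0 0 0.8 -1;0 0 0 0 0 0.8 -1;0 0 0 0 0 0.8 -1;0 0 0 0 0 0.8 -1;0 0 0 0 0 0 -1")

```text
time_s: 3.15
tcp_pos: [0.5137, 0.0122, 0.2411]
ee_rot: [[0.194, -0.981, -0.001], [-0.981, -0.194, 0.0], [-0.0, 0.001, -1.0]]
wrist_force: [0.4, -0.6, 0.2]
gripper_width: 1.0
gripper_force: 0.0
```

```bash
python3 -c "
from h import *
shot('wrist','w2');s=r.sense();print(s['time_s'],s['tcp_pos'],np.round(s['joints'],1),np.round(s['ee_rot'],3).tolist())"
```

```text
3.2 [0.51382929 0.01209496 0.2411139 ] [ 19.5  11.2 -14.9  -0.  -63.9  -8.2] [[0.196, -0.981, -0.0], [-0.981, -0.196, 0.0], [-0.0, 0.0, -1.0]]
```

View pics/w2.png

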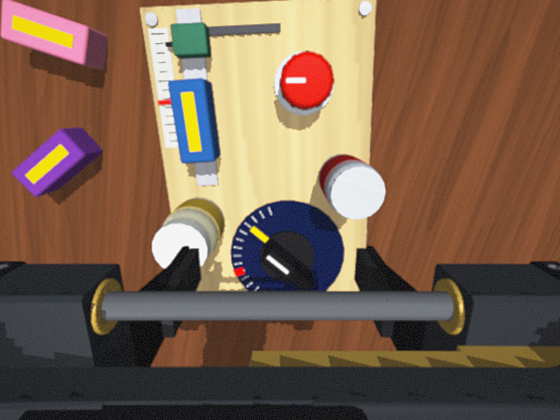

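w2 shows the blue spacer (192,122) with its yellow stripe, carriage (189,39), red length mark (165,102), wheel (306,80), needle (258,232), red ring mark (238,271). The purple (57,162) and pink (53,33) blocks lie off the jig.

Run:
```python
from h import *
for n in ['w1','w2']:
    W=load(n); p=W['p']
    for k,lo,hi in [('yellow',(22,150,150),(34,255,255)),('blue',(102,150,60),(118,255,255)),('red',(0,170,110),(6,255,255)),('green',(60,80,30),(85,255,255)),('navy',(110,120,20),(125,255,110))]:
        for c in blobs(mask(p,lo,hi),12)[:6]:
            (x,y),(w,h),a=cv2.minAreaRect(c); M=cv2.moments(c); print(n,k,round(M['m10']/M['m00'],1),round(M['m01']/M['m00'],1),'rect',round(w,1),round(h,1),round(a),M['m00'])
```

```text
w1 yellow 289.9 82.5 rect 12.2 60.3 51 657.0
w1 yellow 221.1 198.2 rect 20.0 7.0 90 103.0
w1 yellow 556.3 119.6 rect 7.0 16.0 0 76.0
w1 blue 289.8 82.0 rect 37.4 86.0 52 2997.5
w1 blue 245.1 236.6 rect 60.7 104.8 14 2722.0
w1 blue 178.7 227.9 rect 28.0 27.0 90 476.5
w1 blue 205.0 187.3 rect 17.2 37.3 88 230.0
w1 blue 182.1 193.7 rect 11.6 6.7 34 34.5
w1 red 377.9 159.5 rect 49.0 54.0 90 1916.0
w1 red 171.9 203.0 rect 10.3 6.1 34 51.5
w1 red 285.2 42.9 rect 17.0 3.8 58 45.0
w1 green 353.9 38.1 rect 36.5 34.4 58 1105.5
w1 navy 226.7 226.6 rect 113.6 103.0 36 5173.5
w2 yellow 42.0 31.4 rect 64.8 12.0 18 702.0
w2 yellow 190.9 121.2 rect 59.1 11.4 81 592.0
w2 yellow 46.8 163.5 rect 11.7 46.0 49 495.5
w2 yellow 259.1 234.0 rect 20.3 6.8 38 115.5
w2 blue 194.3 119.8 rect 83.2 40.9 83 3078.0
w2 blue 302.9 235.2 rect 106.2 54.6 43 2968.5
w2 blue 250.2 254.3 rect 57.7 32.9 81 799.0
w2 blue 269.0 284.7 rect 6.0 34.0 90 128.5
w2 red 306.5 79.7 rect 51.6 55.2 45 2203.5
w2 red 342.2 158.5 rect 5.9 22.3 78 56.5
w2 red 238.6 271.3 rect 5.4 8.5 72 37.5
w2 red 163.8 101.8 rect 3.0 11.0 90 22.0
w2 green 190.2 39.8 rect 33.5 36.8 87 1107.0
w2 navy 290.3 242.8 rect 88.0 110.0 90 4966.0
```

View pics/w1.png

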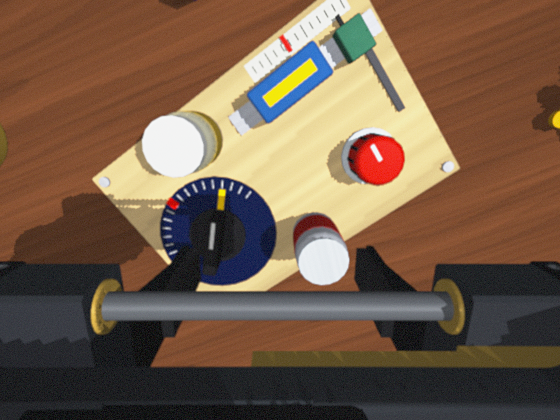

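Run:
```python
from h import *
A=load('w1');B=load('w2')
def t(k,a,b): print(k,tri(A,[a],B,[b]).round(4)[0])
t('stripe',(289.9,82.5),(190.9,121.2)); t('needle',(221.1,198.2),(259.1,234)); t('ringmark',(171.9,203),(238.6,271.3))
t('lenmark',(285.2,42.9),(163.8,101.8)); t('wheelred',(377.9,159.5),(306.5,79.7)); t('greentop',(353.9,38.1),(190.2,39.8))
t('wheelwhite',(376,153),(296,80))
t('jartop',(173,146),(180,247));t('tintop',(322,263),(356,191));t('pin',(104.5,182),(130,312)) if 0 else None
t('jarlid-pin BR',(447,167),(365,8))
# stripe direction & jig edges on plane
for n,W in(('w1',A),('w2',B)):
    c=[c for c in blobs(mask(W['p'],(22,150,150),(34,255,255)),12) if cv2.pointPolygonTest(c,{'w1':(290,82),'w2':(191,121)}[n],False)>0][0]
    bx=cv2.boxPoints(cv2.minAreaRect(c)); P=plane(W,bx,0.059)[:,:2]
    e=[P[1]-P[0],P[2]-P[1]]; L=[np.linalg.norm(v) for v in e]; v=e[int(np.argmax(L))]; v=v*np.sign(v[1])
    print(n,'stripe c',P.mean(0).round(4),'LxW',np.round(L,4),'yaw',np.degrees(np.arctan2(-v[0],v[1])).round(2))
W=A; print('jig edge far+right (w1)',plane(A,[(93,180),(459,167)],0.015).round(4).tolist())
```

```text
stripe [ 6.096e-01 -4.310e-02  5.860e-02  4.000e-04]
needle [0.5226 0.076  0.0194 0.001 ]
ringmark [5.389e-01 1.330e-01 1.710e-02 5.000e-04]
lenmark [ 0.6483 -0.0544  0.0248  0.0011]
wheelred [ 5.056e-01 -1.031e-01  4.670e-02  5.000e-04]
greentop [ 6.259e-01 -1.183e-01  3.080e-02  3.000e-04]
wheelwhite [ 5.163e-01 -9.950e-02  6.170e-02  3.000e-04]
jartop [0.5966 0.0737 0.0981 0.0008]
tintop [ 0.4426 -0.0123  0.0997  0.0043]
jarlid-pin BR [ 0.4602 -0.1825  0.016   0.0012]
w1 stripe c [ 0.6094 -0.0422] LxW [0.055  0.0109] yaw 15.03
w2 stripe c [ 0.6093 -0.0423] LxW [0.011  0.0553] yaw 15.9
jig edge far+right (w1) [[0.5974, 0.2069, 0.015], [0.4544, -0.1953, 0.015]]
```

>>> jog_arm(plan="0 0 0 0 0 -0.5 -1;0.78 -0.78 0 0 0 0 -1;0.78 -0.78 0 0 0 0 -1;0.78 -0.78 0 0 0 0 -1;0.78 -0.78 0 0 0 0 -1;0 0 1 0 0 0 -1;0 0 1 0 0 0 -1;0 0 1 0 0 0 -1;0 0 1 0 0 0 -1;0 0 0 0 0 0 -1")

```text
time_s: 4.2
tcp_pos: [0.6071, -0.0433, 0.1372]
ee_rot: [[0.262, -0.965, -0.009], [-0.965, -0.262, -0.0], [-0.002, 0.009, -1.0]]
wrist_force: [-1.4, 0.6, -0.9]
gripper_width: 0.999
gripper_force: 0.0
```

Run:
```python
from h import *
W=shot('wrist','w3');s=r.sense();print(s['time_s'],s['tcp_pos'],np.round(s['ee_rot'],3).tolist())
p=W['p']
for c in blobs(mask(p,(22,150,150),(34,255,255)),12)[:4]:
    bx=cv2.boxPoints(cv2.minAreaRect(c)); P=plane(W,bx,0.059)[:,:2]
    e=[P[1]-P[0],P[2]-P[1]]; L=[np.linalg.norm(v) for v in e]; v=e[int(np.argmax(L))]; v=v*np.sign(v[1])
    print(bx.mean(0),'stripe c',P.mean(0).round(4),'LxW',np.round(L,4),'yaw',np.degrees(np.arctan2(-v[0],v[1])).round(2))
c=cv2.resize(p[60:300,130:430],(750,600),interpolation=cv2.INTER_CUBIC); save('w3c',c)
```

```text
4.25 [ 0.60885254 -0.04335791  0.13973712] [[0.262, -0.965, -0.004], [-0.965, -0.262, -0.001], [-0.0, 0.004, -1.0]]
[79.68443 96.02869] stripe c [ 0.7521 -0.0983] LxW [0.0108 0.0522] yaw 83.75
[270.5 227. ] stripe c [ 0.61   -0.0419] LxW [0.0107 0.0551] yaw 15.17
[ 73.57691 254.61539] stripe c [0.7477 0.0168] LxW [0.0416 0.0105] yaw -42.24
[326.59015 345.49182] stripe c [0.5379 0.0472] LxW [0.0061 0.0203] yaw 61.32
```

View pics/w3c.png

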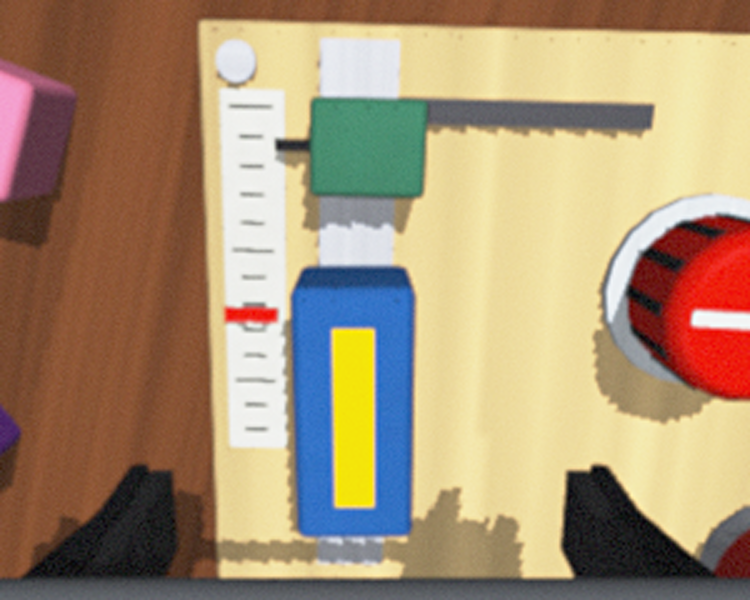

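The crop confirms the blue spacer, with stripe centre at (352,418) in the crop between the open fingers. The carriage pointer is at (292,145) and the red length mark at (250,315). Descending.

>>> jog_arm(plan="-0.05 -0.05 0.95 0 0 0 -1;0 0 0.95 0 0 0 -1;0 0 0.95 0 0 0 -1;0 0 0.95 0 0 0 -1;0 0 0 0 0 0 -1;0 0 0 0 0 0 -1;0 0 0 0 0 0 1;0 0 0 0 0 0 1;0 0 0 0 0 0 1;0 0 0 0 0 0 1")

```text
time_s: 5.25
tcp_pos: [0.6111, -0.042, 0.047]
ee_rot: [[0.261, -0.965, 0.001], [-0.965, -0.261, 0.0], [0.0, -0.001, -1.0]]
wrist_force: [-0.4, 0.6, 0.2]
gripper_width: 0.716
gripper_force: 0.0
```

>>> jog_arm(plan="0 0 0 0 0 0 1;0 0 0 0 0 0 1;0 0 0 0 0 0 1;0 0 0 0 0 0 1;0 0 0 0 0 0 1;0 0 0 0 0 0 1;0 0 0 0 0 0 1;0 0 0 0 0 0 1;0 0 0 0 0 0 1;0 0 0 0 0 0 1")

```text
time_s: 6.25
tcp_pos: [0.6108, -0.042, 0.0462]
ee_rot: [[0.26, -0.966, -0.0], [-0.966, -0.26, -0.0], [-0.0, 0.0, -1.0]]
wrist_force: [-0.6, -0.9, 0.5]
gripper_width: 0.411
gripper_force: 30.0
```

Run:
```python
from h import *
# tray from top & scene: measure corners
T=load('top');S=load('scene')
for n,W,box in(('T',T,(170,235,255,325)),('S',S,(230,110,330,175))):
    x0,y0,x1,y1=box; m=mask(W['p'],(12,60,120),(25,200,255)); k=np.zeros_like(m);k[y0:y1,x0:x1]=m[y0:y1,x0:x1]
    k=cv2.morphologyEx(k,cv2.MORPH_CLOSE,np.ones((7,7)))
    c=blobs(k)[0]; h=cv2.convexHull(c); print(n,cv2.contourArea(c),cv2.approxPolyDP(h,4,True).reshape(-1,2).tolist(),cv2.boxPoints(cv2.minAreaRect(c)).round(1).tolist())
s=r.sense();print(s['gripper_width'],s['gripper_force'],s['wrist_force'])
```

```text
T 3263.5 [[192, 244], [239, 249], [233, 313], [184, 309]] [[183.3000030517578, 309.29998779296875], [190.0, 242.39999389648438], [240.5, 247.39999389648438], [233.8000030517578, 314.3999938964844]]
S 5240.0 [[231, 117], [238, 110], [284, 111], [327, 131], [328, 174], [231, 174]] [[230.0, 174.0], [230.0, 110.0], [329.0, 110.0], [329.0, 174.0]]
0.4105824845962087 29.99472556170076 [-0.58095561 -0.87056792  0.5093502 ]
```

>>> jog_arm(plan="0 0 -0.4 0 0 0 1;0 0 -1 0 0 0 1;0 0 -1 0 0 0 1;0 0 -1 0 0 0 1;0 0 -1 0 0 0 1;0 0 -1 0 0 0 1;0 0 -0.6 0 0 0 1;-0.6 0.1 0 0 0 0 1;-0.9 0.2 0 0 0 0 1;-0.9 0.2 0 0 0 0 1")

```text
time_s: 7.25
tcp_pos: [0.5816, 0.0135, 0.1955]
ee_rot: [[0.26, -0.966, -0.002], [-0.966, -0.26, 0.0], [-0.001, 0.002, -1.0]]
wrist_force: [-0.2, -0.2, -0.7]
gripper_width: 0.415
gripper_force: 30.0
```

>>> jog_arm(plan="-0.9 0.2 0 0 0 0 1;-0.9 0.2 0 0 0 0 1;-0.9 0.2 0 0 0 0 1;-0.9 0.2 0 0 0 0 1;-0.9 0.2 0 0 0 0 1;-0.9 0.2 0 0 0 0 1;-0.9 0.2 0 0 0 0 1;-0.6 0.2 0 0 0 0 1;-0.3 0.1 0 0 0 0 1;0 0 0 0 0 0 1")

```text
time_s: 8.25
tcp_pos: [0.4941, 0.176, 0.1959]
ee_rot: [[0.262, -0.965, -0.001], [-0.965, -0.262, -0.0], [0.0, 0.001, -1.0]]
wrist_force: [0.1, -0.6, -1.1]
gripper_width: 0.41
gripper_force: 30.0
```

Run:
```python
from h import *
W=shot('wrist','w4');s=r.sense();print(s['time_s'],s['tcp_pos'],np.round(s['ee_rot'],3).tolist(),s['gripper_width'],s['gripper_force'],s['wrist_force'])
print('predicted tray rim corners px',proj(W,[[.507,.426,.028],[.499,.276,.028],[.302,.288,.028],[.313,.436,.028],[.405,.357,.005]]).round(0).tolist())
```

```text
8.3 [0.4945955  0.1754997  0.19596825] [[0.261, -0.965, -0.001], [-0.965, -0.261, -0.0], [0.0, 0.001, -1.0]] 0.41183601721549307 29.994844472967088 [ 0.57487323 -0.94898626 -0.71409013]
predicted tray rim corners px [[213.0, 385.0], [248.0, 281.0], [412.0, 330.0], [360.0, 422.0], [307.0, 344.0]]
```

View pics/w4.png

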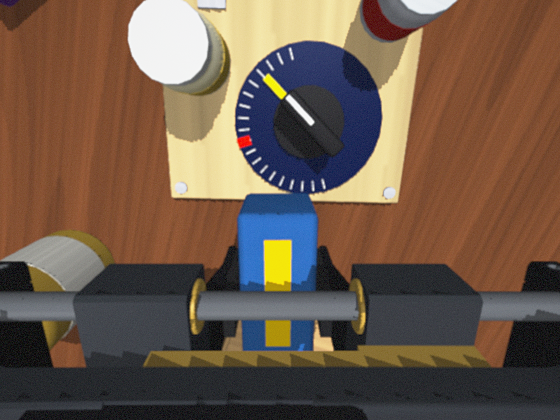

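w4 shows the dial clearly: needle (274,86), red ring mark (244,142), ring centre about (309,117), and the spacer held upright and unslipped at (278,270). The tray is out of this view, so I'll triangulate it from the fixed cameras.

Run:
```python
from h import *
T=load('top');S=load('scene');W=load('w4')
P=tri(T,[(191,245.5),(239,249),(233,312),(185.5,309)],S,[(319,143),(287,166),(246,141),(281,120)]);print(P.round(3).tolist(),P[:,:3].mean(0).round(3))
p=W['p']
y=[c for c in blobs(mask(p,(22,150,150),(34,255,255)),12) if c[:,0,1].max()<120][0]
rd=[c for c in blobs(mask(p,(0,170,110),(6,255,255)),12) if c[:,0,0].max()<270][0]
nv=cv2.inRange(cv2.cvtColor(p,cv2.COLOR_RGB2HSV),np.array((108,90,15)),np.array((128,255,130))); nv[195:]=0
nv=cv2.morphologyEx(nv,cv2.MORPH_CLOSE,np.ones((15,15)))
c=blobs(nv)[0]; Q=plane(W,cv2.convexHull(c).reshape(-1,2),0.018)[:,:2].astype(np.float32)
(cx,cy),rad=cv2.minEnclosingCircle(Q*1000); el=cv2.fitEllipse(plane(W,c.reshape(-1,2),.018)[:,:2].astype(np.float32)*1000)
print('ring',cx,cy,rad,el)
def cen(c): M=cv2.moments(c); return (M['m10']/M['m00'],M['m01']/M['m00'])
n=plane(W,[cen(y)],0.022)[0];m=plane(W,[cen(rd)],0.018)[0]
for f in ((cx,cy),el[0]):
    f=np.array(f)/1000; a=n[:2]-f;b=m[:2]-f
    A=lambda v:np.degrees(np.arctan2(v[1],v[0])); print('needle ang',A(a),np.linalg.norm(a),'mark ang',A(b),np.linalg.norm(b))
yy=plane(W,y.reshape(-1,2),.022)[:,:2]; v=cv2.fitLine(yy.astype(np.float32),cv2.DIST_L2,0,.01,.01).ravel(); print('needle line dir',np.degrees(np.arctan2(v[1],v[0])),v)
```

```text
[[0.511, 0.431, 0.008, 0.001], [0.495, 0.27, 0.021, 0.011], [0.304, 0.291, 0.02, 0.006], [0.321, 0.452, 0.009, 0.033]] [0.408 0.361 0.014]
ring 486.13250732421875 108.47069549560547 81.01911926269531 ((483.5996398925781, 101.2094955444336), (136.74505615234375, 150.07290649414062), 164.37625122070312)
needle ang -42.128737591409006 0.04880397506235281 mark ang 24.39115971438999 0.05828865061590876
needle ang -33.338241377637026 0.04635615748074493 mark ang 29.394178379233747 0.06383727990757379
needle line dir -30.254124 [ 0.8637992  -0.50383615  0.52266276  0.07556339]
```

>>> jog_arm(plan="-0.6 0.12 0 0 0 0 1;-0.95 0.2 0 0 0 0 1;-0.95 0.2 0 0 0 0 1;-0.95 0.2 0 0 0 0 1;-0.95 0.2 0 0 0 0 1;-0.95 0.2 0 0 0 0 1;-0.95 0.2 0 0 0 0 1;-0.95 0.2 0 0 0 0 1;-0.6 0.1 0 0 0 0 1;0 0 0 0 0 0 1")

```text
time_s: 9.3
tcp_pos: [0.4045, 0.3557, 0.1961]
ee_rot: [[0.262, -0.965, 0.0], [-0.965, -0.262, 0.0], [-0.0, -0.0, -1.0]]
wrist_force: [0.0, -0.6, -0.7]
gripper_width: 0.412
gripper_force: 30.0
```

>>> jog_arm(plan="0 0 0.5 0 0 0 1;0 0 1 0 0 0 1;0 0 1 0 0 0 1;0 0 1 0 0 0 1;0 0 0.9 0 0 0 1;0 0 0.7 0 0 0 1;0 0 0.4 0 0 0 1;0 0 0.2 0 0 0 1;0 0 0 0 0 0 1;0 0 0 0 0 0 1")

```text
time_s: 10.3
tcp_pos: [0.4054, 0.3546, 0.0544]
ee_rot: [[0.26, -0.966, 0.001], [-0.966, -0.26, 0.001], [-0.001, -0.001, -1.0]]
wrist_force: [-0.3, 0.4, -2.6]
gripper_width: 0.412
gripper_force: 30.0
```

Run:
```python
from h import *
s=r.sense();print(s['time_s'],s['tcp_pos'],s['wrist_force'])
T=shot('top','t2');S=shot('scene','s2')
a=np.hstack([cv2.resize(T['p'][235:325,170:260],(400,400)),cv2.resize(S['p'][90:180,235:325],(400,400))]);save('ts2',a)
```

```text
10.3 [0.40540088 0.35460672 0.05439576] [-0.3334465   0.38938907 -2.64546958]
```

View pics/ts2.png

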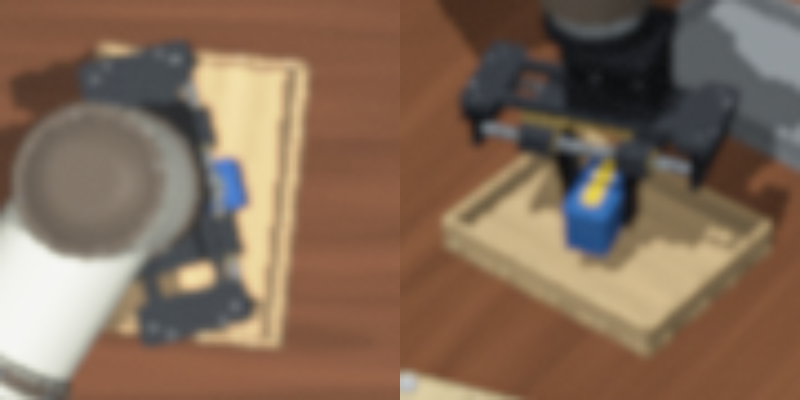

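The spacer hangs over the middle of the wooden tray: blue at (230,185) in the left half, inside the rims. Lowering to the floor gently, then checking contact.

>>> jog_arm(plan="0 0 0.2 0 0 0 1;0 0 0.2 0 0 0 1;0 0 0.15 0 0 0 1;0 0 0.1 0 0 0 1;0 0 0.08 0 0 0 1;0 0 0.05 0 0 0 1;0 0 0.04 0 0 0 1;0 0 0 0 0 0 1;0 0 0 0 0 0 1;0 0 0 0 0 0 1")

```text
time_s: 11.4
tcp_pos: [0.405, 0.3544, 0.0334]
ee_rot: [[0.26, -0.965, 0.0], [-0.965, -0.26, 0.0], [-0.0, -0.0, -1.0]]
wrist_force: [0.6, 0.4, -0.4]
gripper_width: 0.417
gripper_force: 30.0
```

>>> jog_arm(plan="0 0 0.03 0 0 0 1;0 0 0.03 0 0 0 1;0 0 0 0 0 0 1;0 0 0 0 0 0 1;0 0 0 0 0 0 0.1;0 0 0 0 0 0 0;0 0 0 0 0 0 -0.2;0 0 0 0 0 0 -0.5;0 0 0 0 0 0 -1;0 0 0 0 0 0 -1")

```text
time_s: 12.4
tcp_pos: [0.4049, 0.3543, 0.0317]
ee_rot: [[0.261, -0.965, -0.0], [-0.965, -0.261, -0.0], [0.0, 0.0, -1.0]]
wrist_force: [-0.3, -0.4, -0.0]
gripper_width: 0.777
gripper_force: 0.0
```

>>> jog_arm(plan="0 0 0 0 0 0 -1;0 0 0 0 0 0 -1;0 0 0 0 0 0 -1;0 0 -0.5 0 0 0 -1;0 0 -1 0 0 0 -1;0 0 -1 0 0 0 -1;0 0 -1 0 0 0 -1;0 0 -1 0 0 0 -1;0 0 -1 0 0 0 -1;0.8 0 -1 0 0 0 -1")

```text
time_s: 13.4
tcp_pos: [0.4102, 0.3361, 0.1965]
ee_rot: [[0.263, -0.965, 0.002], [-0.965, -0.263, 0.002], [-0.001, -0.002, -1.0]]
wrist_force: [0.1, -1.2, 0.2]
gripper_width: 1.001
gripper_force: 0.0
```

>>> jog_arm(plan="0.9 -0.2 0 0 0 0 -1;0.9 -0.2 0 0 0 0 -1;0.9 -0.2 0 0 0 0 -1;0.9 -0.2 0 0 0 0 -1;0.9 -0.2 0 0 0 0 -1;0.9 -0.2 0 0 0 0 -1;0.9 -0.2 0 0 0 0 -1;0.8 -0.2 0 0 0 0 -1;0 0 0 0 0 0 -1;0 0 0 0 0 0 -1")

```text
time_s: 14.4
tcp_pos: [0.495, 0.1738, 0.1949]
ee_rot: [[0.259, -0.966, 0.001], [-0.966, -0.259, 0.001], [-0.0, -0.001, -1.0]]
wrist_force: [-0.3, -0.1, 0.2]
gripper_width: 1.002
gripper_force: 0.0
```

```bash
cat >> h.py <<'E'
def cen(c): M=cv2.moments(c); return (M['m10']/M['m00'],M['m01']/M['m00'])
A_=lambda v:np.degrees(np.arctan2(v[1],v[0]))
def circ(Q):
    X=np.c_[2*Q,np.ones(len(Q))]; s=np.linalg.lstsq(X,(Q**2).sum(1),rcond=None)[0]; return s[:2],np.sqrt(s[2]+s[:2]@s[:2])
def dial(W,guess=(.485,.1)):
    p=W['p']; hsv=cv2.cvtColor(p,cv2.COLOR_RGB2HSV)
    def near(m,z,rmin,rmax,amin=12):
        k=[c for c in blobs(m,amin)]; o=[]
        for c in k:
            q=plane(W,[cen(c)],z)[0,:2]; d=np.linalg.norm(q-guess)
            if rmin<d<rmax: o.append(c)
        return o[0]
    nv=mask(p,(108,90,15),(128,255,130))
    v,u=np.nonzero(nv); q=plane(W,np.c_[u,v],.018)[:,:2]; ok=np.linalg.norm(q-guess,axis=1)<.085
    k=np.zeros_like(nv); k[v[ok],u[ok]]=255
    h=cv2.convexHull(blobs(k,200)[0]).reshape(-1,2); Q=plane(W,h,.018)[:,:2]
    for _ in range(4):
        c,R=circ(Q); Q=Q[abs(np.linalg.norm(Q-c,axis=1)-R)<.003] if _ else Q[np.linalg.norm(Q-c,axis=1)<.08]
    y=near(mask(p,(22,150,150),(34,255,255)),.022,.02,.075); rd=near(mask(p,(0,170,110),(6,255,255)),.018,.045,.08)
    n=plane(W,[cen(y)],.022)[0,:2]; m=plane(W,[cen(rd)],.018)[0,:2]
    vl=cv2.fitLine(plane(W,y.reshape(-1,2),.022)[:,:2].astype(np.float32),cv2.DIST_L2,0,.01,.01).ravel()[:2]
    vl=vl*np.sign(vl@(n-c))
    return dict(c=c,R=R,needle=A_(n-c),nr=np.linalg.norm(n-c),line=A_(vl),mark=A_(m-c),mr=np.linalg.norm(m-c),npx=cen(y),mpx=cen(rd),h=h)
E
python3 - <<'E'
from h import *
W=shot('wrist','w5');s=r.sense();print(s['time_s'],s['tcp_pos'],np.round(s['ee_rot'],3).tolist(),s['joints'].round(1) if hasattr(s['joints'],'round') else s['joints'])
D=dial(W); print({k:np.round(v,4) for k,v in D.items() if k!='h'})
print({k:np.round(v,4) for k,v in dial(load('w1')).items() if k!='h'})
p=W['p'].copy(); cv2.polylines(p,[D['h'].reshape(-1,1,2)],True,(0,255,0)); u=proj(W,[[*D['c'],.018]])[0]; cv2.circle(p,tuple(int(x) for x in u),3,(255,0,255),-1)
save('w5c',p)
# two-view heights of needle & mark
B=load('w1');d1=dial(B); print(tri(W,[D['npx'],D['mpx']],B,[d1['npx'],d1['mpx']]).round(4))
E
```

```text
14.45 [0.49485414 0.17424475 0.19480801] [[0.26, -0.966, 0.001], [-0.966, -0.26, 0.001], [-0.0, -0.001, -1.0]] [ 37.1  14.6 -17.6  -0.  -57.8 -22. ]
{'c': array([0.4829, 0.0983]), 'R': np.float64(0.0703), 'needle': np.float64(-29.8397), 'nr': np.float64(0.0456), 'line': np.float64(-30.0197), 'mark': np.float64(31.2422), 'mr': np.float64(0.0657), 'npx': array([274.8688,  88.8932]), 'mpx': array([243.8679, 143.9015])}
{'c': array([0.4834, 0.0981]), 'R': np.float64(0.0698), 'needle': np.float64(-30.0496), 'nr': np.float64(0.0462), 'line': np.float64(-29.1888), 'mark': np.float64(31.9773), 'mr': np.float64(0.0654), 'npx': array([221.0631, 198.2233]), 'mpx': array([171.945 , 202.9547])}
[[5.227e-01 7.560e-02 1.910e-02 5.000e-04]
 [5.390e-01 1.323e-01 1.910e-02 1.000e-04]]
```

View pics/w5c.png

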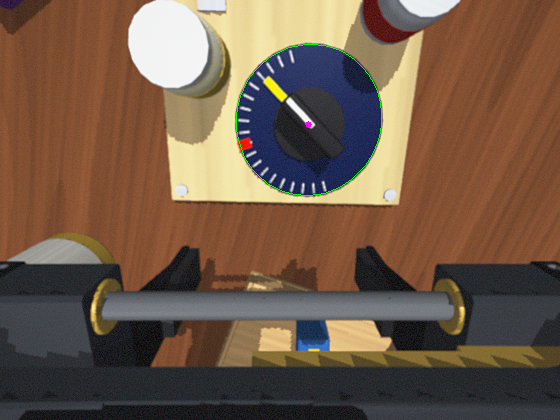

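w5 shows the ring circle fits well, with the axis at (309,124), needle (275,89), red mark (244,144), and the spacer in the tray at (312,335). The needle must turn +61.5° (from -29.9° to 31.6°).

>>> jog_arm(plan="0 0 0 0 0 -0.94 -0.2;0 0 0 0 0 -0.94 -0.2;0 0 0 0 0 -0.94 -0.2;0 0 0 0 0 -0.94 -0.2;0 0 0 0 0 -0.94 -0.2;0 0 0 0 0 -0.94 -0.2;0.37 0.96 0 0 0 0 -0.2;0.37 0.96 0 0 0 0 -0.2;0.37 0.96 0 0 0 0 -0.2;0 0 0 0 0 0 -0.2")

```text
time_s: 15.45
tcp_pos: [0.4821, 0.0965, 0.1945]
ee_rot: [[0.867, -0.498, -0.001], [-0.498, -0.867, -0.0], [-0.001, 0.001, -1.0]]
wrist_force: [0.4, -0.4, -1.3]
gripper_width: 0.603
gripper_force: 0.0
```

Run:
```python
from h import *
W=shot('wrist','w6');s=r.sense();R=np.array(s['ee_rot']);print(s['time_s'],s['tcp_pos'],A_(R[:2,0]),s['gripper_width'],R.round(3).tolist())
try: D=dial(W); print({k:np.round(v,4) for k,v in D.items() if k!='h'})
except Exception as e: print(e)
t=np.array([.483,.0982,.056]); print('tool delta units',(R.T@(t-s['tcp_pos'])/.025).round(2))
```

```text
15.5 [0.48290754 0.09764171 0.19467003] -29.809322349059407 0.6004125696039924 [[0.868, -0.497, 0.0], [-0.497, -0.868, 0.0], [0.0, -0.001, -1.0]]
{'c': array([0.4833, 0.0983]), 'R': np.float64(0.0701), 'needle': np.float64(-30.0539), 'nr': np.float64(0.0452), 'line': np.float64(-29.5455), 'mark': np.float64(31.5094), 'mr': np.float64(0.0654), 'npx': array([274.009 , 149.4588]), 'mpx': array([216.7686, 163.0807])}
tool delta units [-0.01 -0.02  5.55]
```

>>> jog_arm(plan="0 0 0.6 0 0 0 -0.2;0 0 1 0 0 0 -0.2;0 0 1 0 0 0 -0.2;0 0 1 0 0 0 -0.2;0 0 1 0 0 0 -0.2;0 0 0.6 0 0 0 -0.2;0 0 0.35 0 0 0 -0.2;0 0 0 0 0 0 -0.2;0 0 0 0 0 0 -0.2;0 0 0 0 0 0 1")

```text
time_s: 16.5
tcp_pos: [0.4841, 0.0984, 0.0565]
ee_rot: [[0.868, -0.496, 0.002], [-0.496, -0.868, 0.001], [0.001, -0.002, -1.0]]
wrist_force: [-0.2, 0.0, 0.6]
gripper_width: 0.566
gripper_force: 0.0
```

>>> jog_arm(plan="0 0 0 0 0 0 1;0 0 0 0 0 0 1;0 0 0 0 0 0 1;0 0 0 0 0 0 1;0 0 0 0 0 0 1;0 0 0 0 0 0 1;0 0 0 0 0 0 1;0 0 0 0 0 0 1;0 0 0 0 0 0 1;0 0 0 0 0 0 1")

```text
time_s: 17.5
tcp_pos: [0.4842, 0.0989, 0.0557]
ee_rot: [[0.868, -0.497, 0.002], [-0.497, -0.868, 0.002], [0.001, -0.003, -1.0]]
wrist_force: [-0.3, 5.5, 0.4]
gripper_width: 0.184
gripper_force: 30.0
```

>>> jog_arm(plan="0 0 0 0 0 -0.5 1;0 0 0 0 0 -0.85 1;0 0 0 0 0 -0.85 1;0 0 0 0 0 -0.85 1;0 0 0 0 0 -0.85 1;0 0 0 0 0 -0.85 1;0 0 0 0 0 -0.85 1;0 0 0 0 0 -0.85 1;0 0 0 0 0 -0.85 1;0 0 0 0 0 -0.4 1")

```text
time_s: 18.5
tcp_pos: [0.4843, 0.0991, 0.0557]
ee_rot: [[0.848, 0.53, 0.002], [0.53, -0.848, 0.002], [0.003, -0.0, -1.0]]
wrist_force: [-0.3, 5.6, -1.1]
gripper_width: 0.179
gripper_force: 30.0
```

>>> jog_arm(plan="0 0 0 0 0 0 1;0 0 0 0 0 0 1;0 0 0 0 0 0 1;0 0 0 0 0 0 0.2;0 0 0 0 0 0 -0.2;0 0 0 0 0 0 -0.2;0 0 0 0 0 0 -0.2;0 0 0 0 0 0 -0.2;0 0 0 0 0 0 -0.2;0 0 0 0 0 0 -0.2")

```text
time_s: 19.5
tcp_pos: [0.4833, 0.0977, 0.0555]
ee_rot: [[0.85, 0.527, -0.0], [0.527, -0.85, -0.0], [-0.0, 0.0, -1.0]]
wrist_force: [1.2, -0.5, -0.5]
gripper_width: 0.593
gripper_force: 0.0
```

Run:
```python
from h import *
W=shot('wrist','w7');s=r.sense();R=np.array(s['ee_rot']);print(s['time_s'],s['tcp_pos'],A_(R[:2,0]),s['gripper_width'],s['joints'])
try: D=dial(W,(.483,.098)); print({k:np.round(v,4) for k,v in D.items() if k!='h'})
except Exception as e: print(e)
p=W['p']
for k,lo,hi,z in [('y',(22,150,150),(34,255,255),.022),('r',(0,170,110),(6,255,255),.018)]:
    for c in blobs(mask(p,lo,hi),12)[:5]: q=plane(W,[cen(c)],z)[0,:2]-(.483,.0982); print(k,np.round(cen(c)),A_(q),np.linalg.norm(q))
```

```text
19.55 [0.48329076 0.09769494 0.05549955] 31.813309332261866 0.5907169943267525 [ 3.03393732e+01  2.24745257e+01 -3.10871490e+01  1.58994899e-03
 -3.64441632e+01  9.14726571e+01]
{'c': array([0.482 , 0.1233]), 'R': np.float64(0.0499), 'needle': np.float64(-0.6887), 'nr': np.float64(0.0404), 'line': np.float64(32.3384), 'mark': np.float64(9.0375), 'mr': np.float64(0.0579), 'npx': array([275.9041, 174.4816]), 'mpx': array([277.1239, 138.664 ])}
y [276. 174.] 32.026554941446825 0.04644969430963646
r [277. 139.] 31.351518601965804 0.06576912461274924
```

>>> jog_arm(plan="0 0 -0.5 0 0 0 -0.2;0 0 -1 0 0 0 -0.2;0 0 -1 0 0 0 -0.2;0 0 -1 0 0 0 -0.2;0 0 -1 0 0 0 -0.2;0 0 -1 0 0 0 -0.2;-0.5 0 0 0 0 0 -0.2;-0.5 0 0 0 0 0 -0.2;0 0 0 0 0 0 -0.2;0 0 0 0 0 0 -0.2")

```text
time_s: 20.55
tcp_pos: [0.4614, 0.0841, 0.1923]
ee_rot: [[0.85, 0.527, -0.001], [0.527, -0.85, -0.001], [-0.002, -0.0, -1.0]]
wrist_force: [-0.4, 0.4, 1.2]
gripper_width: 0.603
gripper_force: 0.0
```

Run:
```python
from h import *
W=shot('wrist','w8');s=r.sense();R=np.array(s['ee_rot']);print(s['time_s'],s['tcp_pos'],A_(R[:2,0]),R.round(3).tolist())
D=dial(W,(.483,.098)); print({k:np.round(v,4) for k,v in D.items() if k!='h'})
p=W['p']
for k,lo,hi,z in [('y',(22,150,150),(34,255,255),.022),('r',(0,170,110),(6,255,255),.018)]:
    for c in blobs(mask(p,lo,hi),12)[:5]: q=plane(W,[cen(c)],z)[0,:2]-(.483,.0982); print(k,np.round(cen(c)),A_(q),np.linalg.norm(q))
save('w8c',cv2.resize(p[80:320,130:430],(750,600),interpolation=cv2.INTER_CUBIC))
```

```text
20.6 [0.4618236  0.08438396 0.19234819] 31.81815775811769 [[0.85, 0.527, -0.001], [0.527, -0.85, -0.001], [-0.001, 0.0, -1.0]]
{'c': array([0.483 , 0.0987]), 'R': np.float64(0.0701), 'needle': np.float64(31.4922), 'nr': np.float64(0.0464), 'line': np.float64(32.9355), 'mark': np.float64(31.0584), 'mr': np.float64(0.0652), 'npx': array([276.5741, 119.7979]), 'mpx': array([277.1893,  98.7906])}
y [277. 120.] 31.98768838409111 0.046628597656376565
y [  3. 103.] 108.2977284117267 0.2609014534518531
r [465. 252.] -82.33944751326563 0.22289322044617932
r [277.  99.] 31.412789915524417 0.0654833381780021
r [508. 104.] -42.675473278737236 0.2249561788054623
```

View pics/w8c.png

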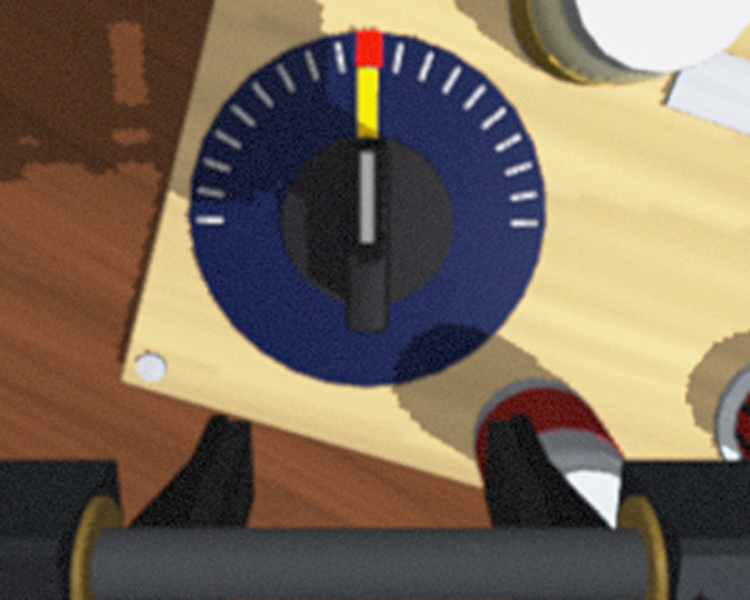

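The needle (368,100 in the crop) now points straight into the red mark (369,48), within about half a degree. Moving over the handwheel.

>>> jog_arm(plan="-0.28 0.92 0 0 0 0 -1;-0.28 0.92 0 0 0 0 -1;-0.28 0.92 0 0 0 0 -1;-0.28 0.92 0 0 0 0 -1;-0.28 0.92 0 0 0 0 -1;-0.28 0.92 0 0 0 0 -1;-0.28 0.92 0 0 0 0 -1;-0.28 0.92 0 0 0 0 -1;0 0 0 0 0 0 -1;0 0 0 0 0 0 -1")

```text
time_s: 21.6
tcp_pos: [0.5115, -0.1015, 0.1922]
ee_rot: [[0.85, 0.526, -0.001], [0.526, -0.85, -0.0], [-0.001, -0.001, -1.0]]
wrist_force: [-0.5, 0.5, 0.6]
gripper_width: 1.001
gripper_force: 0.0
```

Run:
```python
from h import *
W=shot('wrist','w9');s=r.sense();R=np.array(s['ee_rot']);print(s['time_s'],s['tcp_pos'],A_(R[:2,0]),R.round(3).tolist(),np.round(s['joints'],1))
A=load('w1');B=load('w2');C=load('w3')
print('bar end',tri(B,[(280,29)],C,[(390.8,106)]).round(4),tri(A,[(401,107)],C,[(390.8,106)]).round(4))
print('ptr tip',tri(A,[(338,17)],C,[(241,118)]).round(4),'mark',tri(A,[(285.2,42.9)],C,[(230,186)]).round(4))
p=W['p']
for c in blobs(mask(p,(0,150,110),(6,255,255)),12)[:6]: print('red',np.round(cen(c),1),cv2.contourArea(c))
for c in blobs(mask(p,(60,80,30),(85,255,255)),50)[:3]: print('green',np.round(cen(c),1),cv2.contourArea(c))
print(proj(W,[[.5107,-.1013,.062],[.65,-.1,.02]]).round(0))
save('w9',p)
```

```text
21.65 [ 0.51136397 -0.10108611  0.19234278] 31.80601158033016 [[0.85, 0.527, -0.001], [0.527, -0.85, 0.0], [-0.001, -0.001, -1.0]] [  6.7  14.5 -18.1  -0.  -57.4 115.1]
bar end [[ 0.5407 -0.1494  0.0147  0.0018]] [[ 0.5435 -0.1488  0.0213  0.0023]]
ptr tip [[ 0.6513 -0.1111  0.0227  0.0018]] mark [[ 6.491e-01 -5.460e-02  1.750e-02  1.000e-04]]
red [274.7 205.9] 2298.0
red [68.1 31.5] 133.0
red [314.1  38.6] 74.5
green [359.9 100.8] 1243.5
[[277. 206.]
 [356.  67.]]
```

View pics/w9.png

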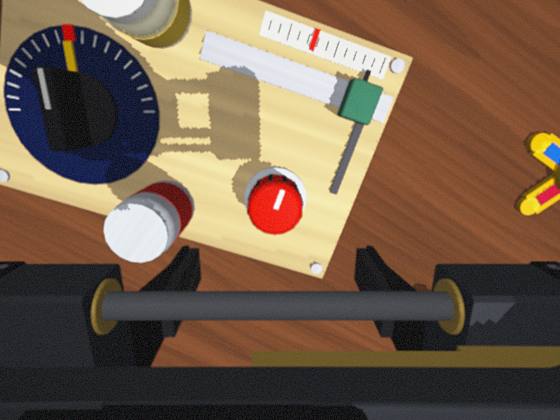

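w9 shows the wheel (275,206), carriage (360,101), pointer tip near (368,73) and length mark (315,39). The dial still reads on its mark. Measuring the pointer-to-mark gap numerically.

```bash
cat >> h.py <<'E'
YAW=np.radians(15.1); JX=np.array([np.cos(YAW),np.sin(YAW)]); JY=np.array([-np.sin(YAW),np.cos(YAW)]); DI=np.array([.483,.0983])
def jig(P): d=np.asarray(P)[...,:2]-DI; return np.stack([d@JX-.020,d@JY+.100],-1)*1000
def gap(W):
    p=W['p']; hsv=cv2.cvtColor(p,cv2.COLOR_RGB2HSV); v,u=np.mgrid[0:420,0:560]; uv=np.c_[u.ravel(),v.ravel()]
    def pix(m,z,x0,x1): 
        q=jig(plane(W,uv[m.ravel()],z)); k=(q[:,0]>x0)&(q[:,0]<x1)&(q[:,1]>-185)&(q[:,1]<10); return q[k]
    red=(((hsv[...,0]<7)|(hsv[...,0]>174))&(hsv[...,1]>140)&(hsv[...,2]>90)); m=pix(red,.0165,90,116)
    dark=(hsv[...,2]<50); q=pix(dark,.025,86,100)
    return 'mark',m.mean(0),len(m),'ptr',np.median(q,0) if len(q) else None,len(q),q.std(0)
E
python3 - <<'E'
from h import *
for n in ['w9','w3','w1']: print(n,gap(load(n)))
W=load('w9')
print(jig(plane(W,[(367,73)],.025)),jig(plane(load('w3'),[(241,118)],.025)))
for n in ['w9','w2']:
    W=load(n);c=blobs(mask(W['p'],(0,150,150),(6,255,255)),500)[0]; print('wheel',plane(W,[cen(c)],.06).round(4))
E
```

```text
w9 ('mark', array([100.74505079, -91.19993285]), 107, 'ptr', array([  87.16485984, -144.70499442]), 3, array([0.55184191, 0.58104847]))
w3 ('mark', array([100.82762245, -91.11592128]), 110, 'ptr', array([  87.88239851, -146.7733096 ]), 5, array([0.57772889, 0.36078016]))
w1 ('mark', array([100.45482013, -91.12960753]), 79, 'ptr', None, 0, array([nan, nan]))
[[  86.39510528 -145.00846769]] [[  88.64954569 -146.03728354]]
wheel [[ 0.508  -0.1008  0.06  ]]
wheel [[ 0.5065 -0.1024  0.06  ]]
  ret = _var(a, axis=axis, dtype=dtype, out=out, ddof=ddof,
  arrmean = um.true_divide(arrmean, div, out=arrmean,
  ret = um.true_divide(
```

>>> jog_arm(plan="0 0 0.6 0 0 0 -0.7;0 0 1 0 0 0 -0.7;0 0 1 0 0 0 -0.7;0 0 1 0 0 0 -0.7;0 0 1 0 0 0 -0.7;0 0 0.6 0 0 0 -0.7;0 0 0.33 0 0 0 -0.7;0 0 0 0 0 0 -0.7;0 0 0 0 0 0 -0.7;0 0 0 0 0 0 1")

```text
time_s: 22.65
tcp_pos: [0.5123, -0.1011, 0.0558]
ee_rot: [[0.849, 0.528, 0.002], [0.528, -0.849, 0.0], [0.002, 0.001, -1.0]]
wrist_force: [-0.0, 0.4, -0.1]
gripper_width: 0.816
gripper_force: 0.0
```

>>> jog_arm(plan="0 0 0 0 0 0 1;0 0 0 0 0 0 1;0 0 0 0 0 0 1;0 0 0 0 0 0 1;0 0 0 0 0 0 1;0 0 0 0 0 0 1;0 0 0 0 0 0 1;0 0 0 0 0 0 1;0 0 0 0 0 0 1;0 0 0 0 0 0 1")

```text
time_s: 23.65
tcp_pos: [0.5105, -0.0995, 0.0552]
ee_rot: [[0.851, 0.526, -0.002], [0.526, -0.851, 0.002], [-0.0, -0.003, -1.0]]
wrist_force: [-4.0, 11.4, 5.7]
gripper_width: 0.59
gripper_force: 30.0
```

>>> jog_arm(plan="0 -0.09 0 0 0 0 1;0 0 0 0 0 0.5 1;0 0 0 0 0 0.9 1;0 0 0 0 0 0.9 1;0 0 0 0 0 0.9 1;0 0 0 0 0 0.9 1;0 0 0 0 0 0.9 1;0 0 0 0 0 0.9 1;0 0 0 0 0 0.9 1;0 0 0 0 0 0.5 1")

```text
time_s: 24.65
tcp_pos: [0.5105, -0.1023, 0.0552]
ee_rot: [[0.893, -0.45, 0.0], [-0.45, -0.893, -0.003], [0.002, 0.003, -1.0]]
wrist_force: [-0.0, -15.3, 0.5]
gripper_width: 0.586
gripper_force: 30.0
```

```bash
python3 - <<'E' 2>/dev/null
from h import *
W=shot('wrist','w10');s=r.sense();R=np.array(s['ee_rot']);print(s['time_s'],s['tcp_pos'],A_(R[:2,0]),s['wrist_force'],s['moment'])
print(gap(W)); print(proj(W,[[*(DI+JX*.11-JY*.191),.0165]]))
for c in blobs(mask(W['p'],(60,80,30),(85,255,255)),50)[:3]: print('green',np.round(cen(c),1),cv2.contourArea(c),jig(plane(W,[cen(c)],.036)))
for c in blobs(mask(load('w9')['p'],(60,80,30),(85,255,255)),50)[:1]: print('green w9',jig(plane(load('w9'),[cen(c)],.036)))
E
```

```text
24.7 [ 0.51051314 -0.10231561  0.05523231] -26.838244593385095 [  1.37353935 -13.79802118   0.77890463] [-3.89201865 -0.43794804 -0.09605748]
('mark', array([100.89277441, -91.51976318]), 359, 'ptr', array([  88.01637168, -117.27042585]), 33, array([0.98038848, 1.06119852]))
[[90.10088187 84.24369604]]
green [148.3  89.6] 4952.0 [[  62.10284452 -116.52587481]]
green w9 [[  61.47635584 -144.90938488]]
```

>>> jog_arm(plan="0 0.1 0 0 0 0.3 1;0 0 0 0 0 0.8 1;0 0 0 0 0 0.8 1;0 0 0 0 0 0.8 1;0 0 0 0 0 0.8 1;0 0 0 0 0 0.8 1;0 0 0 0 0 0.8 1;0 0 0 0 0 0.3 1;0 0 0 0 0 0 1;0 0 0 0 0 0 1")

```text
time_s: 25.7
tcp_pos: [0.5087, -0.1041, 0.0552]
ee_rot: [[0.345, -0.939, -0.001], [-0.939, -0.345, -0.003], [0.002, 0.002, -1.0]]
wrist_force: [-0.7, -10.8, 1.4]
gripper_width: 0.588
gripper_force: 30.0
```

```bash
python3 - <<'E' 2>/dev/null
from h import *
W=shot('wrist','w11');s=r.sense();R=np.array(s['ee_rot']);print(s['time_s'],s['tcp_pos'],A_(R[:2,0]),s['wrist_force'],s['moment'])
print(gap(W))
for c in blobs(mask(W['p'],(60,80,30),(85,255,255)),50)[:3]: print('green',np.round(cen(c),1),cv2.contourArea(c),jig(plane(W,[cen(c)],.036)))
E
```

```text
25.75 [ 0.50867636 -0.10407448  0.05522562] -69.8227019153496 [ -1.16429774 -11.25554494   1.60132926] [-3.13304131 -0.042552   -0.17623826]
('mark', array([103.1997662 , -91.34314662]), 178, 'ptr', array([ 96.01703297, -10.39088559]), 971, array([ 3.98047009, 22.04283504]))
green [ 76.1 252.9] 2844.5 [[ 62.2158319 -99.3810711]]
```

>>> jog_arm(plan="0 0 0 0 0 0.25 1;0 0 0 0 0 0.25 1;0 0 0 0 0 0 1;0 0 0 0 0 0 1;0 0 0 0 0 0 0;0 0 0 0 0 0 -1;0 0 0 0 0 0 -1;0 0 0 0 0 0 -1;0 0 0 0 0 0 -1;0 0 0 0 0 0 -1")

```text
time_s: 26.75
tcp_pos: [0.5094, -0.1013, 0.0548]
ee_rot: [[0.28, -0.96, 0.0], [-0.96, -0.28, 0.0], [-0.0, -0.0, -1.0]]
wrist_force: [0.4, 0.5, 0.3]
gripper_width: 0.947
gripper_force: 0.0
```

>>> jog_arm(plan="0 0 -0.6 0 0 0 -0.8;0 0 -1 0 0 0 -0.8;0 0 -1 0 0 0 -0.8;0 0 -1 0 0 0 -0.8;0 0 -0.6 0 0 0 -0.8;0 -0.8 0 0 0 0 -0.8;0 -0.8 0 0 0 0 -0.8;0 -0.8 0 0 0 0 -0.8;0 0 0 0 0 0 -0.8;0 0 0 0 0 0 -0.8")

```text
time_s: 27.75
tcp_pos: [0.5664, -0.0846, 0.1592]
ee_rot: [[0.279, -0.96, -0.001], [-0.96, -0.279, 0.0], [-0.001, 0.001, -1.0]]
wrist_force: [-0.1, 0.6, 0.2]
gripper_width: 0.899
gripper_force: 0.0
```

```bash
cat >> h.py <<'E'
def prof(W):
    # sample brightness over strip: grey rows along jig y at pointer column (z .025) and red at strip
    g=cv2.cvtColor(W['p'],cv2.COLOR_RGB2GRAY).astype(np.float32); ys=np.arange(-125,-70,1.)
    def samp(img,x,z): 
        P=np.array([[*(DI+JX*(x+20)/1000+JY*(y-100)/1000),z] for y in ys]); u=proj(W,P).astype(np.float32); return cv2.remap(img,u[:,0].reshape(1,-1),u[:,1].reshape(1,-1),cv2.INTER_LINEAR)[0]
    for z in (.022,.027,.03):
        for x in (89,92,94):
            v=samp(g,x,z); i=v.argmin(); w=np.clip(np.median(v)*.7-v,0,None); print('dark',z,x,ys[i],v[i],np.median(v),'cen',(w@ys)/max(w.sum(),1e-6))
    b=W['p'].astype(np.float32); s=b[...,0]-b[...,1]
    for x in (100,103,106): v=np.clip(samp(s,x,.0165)-40,0,None); print('red',x,(v@ys)/max(v.sum(),1e-6))
E
python3 - <<'E' 2>/dev/null
from h import *
W=shot('wrist','w12');s=r.sense();R=np.array(s['ee_rot']);print(s['time_s'],s['tcp_pos'],A_(R[:2,0]))
print(gap(W)); prof(W)
for c in blobs(mask(W['p'],(60,80,30),(85,255,255)),50)[:1]: print('green',np.round(cen(c),1),cv2.contourArea(c),jig(plane(W,[cen(c)],.041)))
E
```

```text
27.8 [ 0.56597167 -0.08480277  0.1593184 ] -73.78392607536873
('mark', array([100.78020161, -91.2764567 ]), 89, 'ptr', array([ 92.49959085, -32.52684533]), 593, array([ 3.95622483, 14.47537098]))
dark 0.022 89 -92.0 40.8125 241.5293 cen -91.64779466163648
dark 0.022 92 -93.0 89.67578 241.18457 cen -92.78319086697866
dark 0.022 94 -93.0 92.65625 237.58398 cen -92.91958797878344
dark 0.027 89 -93.0 52.98828 241.5664 cen -93.71347759095526
dark 0.027 92 -94.0 92.02637 239.7334 cen -94.24755935947351
dark 0.027 94 -94.0 94.16406 239.11719 cen -95.18551503127615
dark 0.03 89 -95.0 76.02539 241.3125 cen -94.97800704822994
dark 0.03 92 -95.0 92.44336 236.77148 cen -95.50411189544305
dark 0.03 94 -96.0 93.88281 237.07812 cen -96.24634124309347
red 100 -91.4041231188238
red 103 -91.18863806558412
red 106 -91.21309645719757
green [219.3 215.3] 1213.5 [[ 61.35726882 -93.82258676]]
```

>>> jog_arm(plan="-0.9 0 0 0 0 0 -0.8;-0.9 0 0 0 0 0 -0.8;-0.9 0 0 0 0 0 -0.8;-0.8 0 0 0 0 0 -0.8;0 0 0 0 0 0 -0.8;0 0 0 0 0 0 -0.8;0 0 0 0 0 0 -0.8;0 0 0 0 0 0 -0.8;0 0 0 0 0 0 -0.8;0 0 0 0 0 0 -0.8")

```text
time_s: 28.8
tcp_pos: [0.5424, -0.0013, 0.1596]
ee_rot: [[0.279, -0.96, -0.0], [-0.96, -0.279, -0.0], [0.0, 0.0, -1.0]]
wrist_force: [0.2, -0.1, -0.5]
gripper_width: 0.901
gripper_force: 0.0
```

```bash
sed -i 's/radians(15.1)/radians(14.2)/' h.py; python3 - <<'E' 2>/dev/null
from h import *
W=shot('wrist','w13');s=r.sense();R=np.array(s['ee_rot']);print(s['time_s'],s['tcp_pos'],A_(R[:2,0]),'cam',jig(W['extrinsics'][:2,3]))
prof(W); print('w12');prof(load('w12'))
u=proj(W,[[*(DI+JX*.108-JY*.192),.02]])[0].round().astype(int); print(u)
g=cv2.cvtColor(W['p'],cv2.COLOR_RGB2GRAY); q=W['p'].astype(int)
for v in range(u[1]-8,u[1]+9): print(v,' '.join('%3d%s'%(g[v,x],'r' if q[v,x,0]-q[v,x,1]>70 else ' ') for x in range(u[0]-16,u[0]+17)))
E
```

```text
28.85 [ 0.54244336 -0.00118912  0.15966606] -73.81592294184783 cam [ 14.87884436 -92.89356828]
dark 0.022 89 -90.0 45.734375 215.88086 cen -88.89311565618873
dark 0.022 92 -90.0 38.9375 238.09375 cen -89.15218156999212
dark 0.022 94 -89.0 66.27539 237.45508 cen -89.3084472160977
dark 0.027 89 -89.0 46.680664 226.83789 cen -89.02906914645673
dark 0.027 92 -90.0 46.125 237.91211 cen -89.37952920004754
dark 0.027 94 -90.0 94.96875 237.4707 cen -89.8491086447282
dark 0.03 89 -90.0 47.226562 236.21094 cen -89.14187725168917
dark 0.03 92 -89.0 74.41992 237.38867 cen -89.36248440721279
dark 0.03 94 -89.0 89.91797 236.77344 cen -89.1696330184642
red 100 -89.37652900082975
red 103 -89.55260137825
red 106 -89.29951363866778
w12
dark 0.022 89 -90.0 44.128906 221.58594 cen -89.56989824594191
dark 0.022 92 -90.0 39.713867 241.6211 cen -89.93352068507551
dark 0.022 94 -91.0 69.89258 241.4668 cen -90.63512497783202
dark 0.027 89 -92.0 41.414062 229.78516 cen -91.1779857770341
dark 0.027 92 -92.0 52.69922 241.58984 cen -91.9802920620259
dark 0.027 94 -93.0 93.0625 241.09375 cen -92.54103278717625
da
[... 2440 characters left out ...]
 118  119  114  117  121 
115 159r 151r 141r 132r 128r 126r 129r 123r 132r 124r 115  108  114  100   89   95   91   89  101  109  114  115  118  118  115  115  117  116  121  119  118  119  122 
116 219  213  196  172  160  163  148  161r 185  206  186  157  146  139  123  129  127  117  107  109  120  118  117  113  118  120  118  120  118  114  120  124  118 
117 239  236  230  214  205  192  170  195  232  240  218  170  153  152  140  142  138  125  104  107  115  118  112  120  119  116  119  117  118  114  117  121  121 
118 207  207  208  203  204  188  193  228  237  235  212  174  159  153  136  139  140  123  106  105  114  117  119  115  115  116  115  116  120  115  120  119  118
```

The near-zero-parallax view puts the pointer at jig-y -89.2 and the mark at -89.4 mm, within about 0.3 mm. Before handing in, I'll check the spacer, dial, jar and tin numerically.

```bash
python3 - <<'E' 2>/dev/null
from h import *
T=shot('top','t3');S=shot('scene','s3');a=[]
for W,b in((T,(180,240,245,320)),(S,(240,105,330,175))):
    x0,y0,x1,y1=b; m=mask(W['p'],(22,150,120),(34,255,255)); k=np.zeros_like(m);k[y0:y1,x0:x1]=m[y0:y1,x0:x1]; c=blobs(k,3)
    a.append(cen(c[0])); print(a[-1],cv2.contourArea(c[0]))
print('stripe in tray',tri(T,[a[0]],S,[a[1]]).round(4))
d0=load('top')['p'].astype(int);d=abs(d0-T['p'].astype(int)).sum(2)
for n,P in dict(jar=[.597,.074,.1],tin=[.443,-.012,.1]).items(): u=proj(T,[P])[0].astype(int); print(n,d[u[1]-8:u[1]+9,u[0]-8:u[0]+9].mean())
try: print({k:np.round(v,4) for k,v in dial(load('w9'),(.483,.098)).items() if k!='h'})
except Exception as e: print(e)
s=r.sense(); print(s['time_s'],s['wrist_force'])
E
python3 - <<'E' 2>&1 | tail -20
from h import *
T=load('t3');S=shot('scene','s3')
print(T['d'].shape)
for n,W,b in(('T',T,(175,235,250,325)),('S',S,(230,100,335,180))):
    x0,y0,x1,y1=b
    for nm,lo,hi in(('yel',(22,110,120),(34,255,255)),('blue',(100,120,50),(120,255,255))):
        m=mask(W['p'],lo,hi); k=np.zeros_like(m);k[y0:y1,x0:x1]=m[y0:y1,x0:x1]
        print(n,nm,[(np.round(cen(c),1).tolist(),cv2.contourArea(c)) for c in blobs(k,3)[:4]])
W=load('w9');
try: print({k:np.round(v,4) for k,v in dial(W,(.483,.098)).items() if k!='h'})
except Exception as e: print('dial',e)
p0=load('scene')['p'].astype(int);d=abs(p0-S['p'].astype(int)).sum(2)
for n,P in dict(jar=[.597,.074,.1],tin=[.443,-.012,.1]).items(): u=proj(S,[P])[0].astype(int); print(n,u,d[u[1]-8:u[1]+9,u[0]-8:u[0]+9].mean())
E
```

```text
(420, 560)
T yel [([211.3, 278.7], 28.0)]
T blue [([221.4, 276.7], 21.5), ([204.1, 282.7], 9.0)]
S yel [([279.8, 135.4], 18.0)]
S blue [([280.2, 142.7], 117.5)]
{'c': array([0.4835, 0.098 ]), 'R': np.float64(0.0704), 'needle': np.float64(32.8952), 'nr': np.float64(0.0459), 'line': np.float64(32.9252), 'mark': np.float64(31.9778), 'mr': np.float64(0.0658), 'npx': array([69.1045, 55.5656]), 'mpx': array([68.1291, 31.4799])}
jar [279 199] 187.37716262975778
tin [216 195] 5.653979238754325
```

>>> jog_arm(plan="0 0 -1 0 0 0 -0.8;0 0 -1 0 0 0 -0.8;0 0 -1 0 0 0 -0.8;0 0 -1 0 0 0 -0.8;0 0.5 -0.5 0 0 0 -0.8;0 0.8 0 0 0 0 -0.8;0 0.8 0 0 0 0 -0.8;0 0.5 0 0 0 0 -0.8;0 0 0 0 0 0 -0.8;0 0 0 0 0 0 -0.8")

```text
time_s: 30.0
tcp_pos: [0.4801, -0.019, 0.2723]
ee_rot: [[0.279, -0.96, 0.001], [-0.96, -0.279, 0.0], [0.0, -0.001, -1.0]]
wrist_force: [0.6, 0.3, -0.2]
gripper_width: 0.902
gripper_force: 0.0
```

```bash
python3 - <<'E' 2>&1 | tail -20
from h import *
T=load('t3');S=load('s3');S2=shot('scene','s4')
print('stripe',tri(T,[(211.3,278.7)],S,[(279.8,135.4)]).round(4))
d=abs(load('scene')['p'].astype(int)-S2['p'].astype(int)).sum(2)
for n,P in dict(jar=[.597,.074,.1],jar2=[.597,.074,.05],tin=[.443,-.012,.1]).items(): u=proj(S2,[P])[0].astype(int); print(n,u,d[u[1]-8:u[1]+9,u[0]-8:u[0]+9].mean())
W=shot('wrist','w14')
for z in (.105,): print('jar lid depth?',proj(W,[[.597,.074,z]]))
b=mask(load('s4')['p'],(100,120,50),(120,255,255)); print(r.sense()['time_s'])
print({k:np.round(v,3) for k,v in dial(W,(.483,.098)).items() if k!='h'})
E
```

```text
stripe [[0.4039 0.3556 0.0453 0.0011]]
jar [279 199] 17.377162629757784
jar2 [279 211] 9.152249134948097
tin [216 195] 9.22491349480969
jar lid depth? [[145.66370846 248.82081965]]
30.1
Traceback (most recent call last):
  File "h.py", line 47, in dial
    y=near(mask(p,(22,150,150),(34,255,255)),.022,.02,.075); rd=near(mask(p,(0,170,110),(6,255,255)),.018,.045,.08)
                                                                ~~~~^^^^^^^^^^^^^^^^^^^^^^^^^^^^^^^^^^^^^^^^^^^^^^^
  File "h.py", line 40, in near
    return o[0]
           ~^^^
IndexError: list index out of range
```

The spacer's stripe is at z 0.045, which is the floor (0.005) plus 40 mm, so it lies flat in the tray. The jar and tin haven't moved. Handing in.

```bash
python3 -c "
from station import r
print(r.finish_job())"
```

```text
the job is handed in; nothing more can be done
None
```

I handed the job in at about 30 s: the spacer lies flat in the wooden tray, the dial needle is within about 1° of its mark, the pointer is within about 0.3 mm of the length mark (wound by the handwheel only), and the jar and tin measured unmoved; I did not re-check the pot, rosette and crest, and never reached near them.

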